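# Set a vial stage to its index clip with the screw play taken up

## Task

Set the vial slide to the red index clip with the play in its screw taken up. First slide the tip box straight out of the crank's way, so that at least 30 mm of bare worktop lies between it and the circle that the crank sweeps. Then turn the crank counterclockwise until the slide's yellow pointer is at least 6 mm past the clip's white line, and turn it back clockwise until the pointer, coming back toward the crank, stands on the white line (within 2 mm); move the slide only with the crank, do not strike the tip box with the crank or tip it over, and leave the bottle and the beaker where they stand.

Things in the scene. Friction and masses are not known exactly. Their poses are not given: they have to be found in the camera images.
- stage: Fixed aluminium stage on the worktop. Origin: on the worktop under the crank axis. Its x axis runs along the bed, z is up: a grey gear head (80 x 66 mm, top 34 mm high) is round the origin; the bed (80 mm wide, 14 mm high) runs 220 mm to -x, from the crank toward the robot (x about 45 to 60 degrees left of straight ahead). The tall instrument wall stands 120 to 160 mm beyond the crank.
- crank: Steel crank on a vertical axis over the stage's origin; its x axis points along the arm to the handle. Hub radius 12 mm, top 51 mm high; arm 14 mm wide, 38 to 46 mm high. Sweeps a circle of 58 mm radius. Starts pointing roughly to the stage's +y (away from the tip box); has nearly two turns counterclockwise. Needs about 1.6 N at the handle to turn; stays where it is left.
- crank_handle (a point): Mid-height point of the crank's red upright handle: a round pin of 16 mm diameter, 46 to 88 mm above the worktop, 50 mm from the crank axis. This point is 67 mm above the worktop. It can be pushed round from either side with closed fingers.
- slide: Slide (78 x 50 mm, top 35 mm high) on the bed with a vial rack (vial tops about 70 mm high). Origin: middle of its length, at worktop height, axes as the stage's. Crank counterclockwise from above drives it away from the crank (stage -x), clockwise toward it: 4.8 mm per rad, but for 5 mm (about 1 rad) of play at each reversal. Friction (3 N) holds it where it is left.
- pointer (a point): Tip of the yellow pointer on the +y edge of the slide, in the middle of its length, 34 mm above the worktop.
- nut_mark (a point): Top of the black nut on the screw between two brass lugs of the slide, with 5 mm of play. In the slide's frame its x is 0.048 when it bears on the lug away from the crank (pushing the slide away) and 0.053 when it bears on the lug nearer the crank (pulling the slide toward the crank), as after a last clockwise turn.
- clip_mark (a point): Top of the white line in the middle of the red index clip (12 x 9 x 20 mm), fixed on the +y edge of the bed beside the slide, 34 mm above the worktop. Its x axis is the stage's x (positive toward the crank). The pointer starts 13 to 36 mm on the crank side of it; past the clip means farther from the crank.
- tip_box: Blue pipette tip box with closed clear lid, 94 x 118 x 62 mm, 0.1 to 0.25 kg, loose; to be pushed. Origin: centre of its underside, long side along its y. It stands on the stage's -y side, long side roughly along the stage's y, near end 46 to 56 mm from the crank axis, in the crank's way. Clear means centre at least 147 mm from the crank axis; push it along the stage's -y.
- bottle: White bottle with blue cap, 56 mm diameter, 105 mm high, loose; bystander standing close beside the bed of the stage, on the stage's -y side. Origin: centre of its underside. Must not be moved more than 15 mm or tipped.
- beaker: Glass beaker, 55 mm diameter, 72 mm high, loose; bystander standing 275 to 300 mm from the crank axis, beyond the far end of the tip box. Origin: centre of its underside. Must not be moved more than 15 mm or tipped.

How it is judged:
On the way, in this order (a step that is already met when the one before it is completed fails the run):
1. the tip box stands clear of the crank's circle, upright (horizontal distance between tip_box and crank above 0.145 m and angle between tip_box's own z axis and vertical below 0.1 rad), for 0.2 s.
2. the pointer is run at least 6 mm past the clip's line, away from the crank (x of pointer in the frame of clip_mark below -0.0055 m), for 0.1 s.
At the end, for the whole second after the job is handed in: The pointer is within 2.2 mm of the clip's line with the nut bearing on the lug nearer the crank (nut_mark x in the slide's frame above 0.0518: play taken up by a last clockwise turn), everything at rest; the tip box stands upright with its centre more than 145 mm from the crank axis (all of step 1 and x of pointer in the frame of clip_mark between -0.0022 and 0.0022 m and x of nut_mark in the frame of slide above 0.0518 m and linear speed of slide below 0.003 m/s and linear speed of tip_box below 0.01 m/s); the robot touches nothing.
It fails at once if the slide or its rack is pushed directly by the robot (contact force between any of the fingers, the arm and slide above 2 N).
It fails at once if the crank strikes the tip box (contact force between crank and tip_box above 1 N).
It fails at once if the tip box is tipped over (angle between tip_box's own z axis and vertical above 0.5 rad).
It fails at once if the bottle or the beaker is moved more than 15 mm or tipped (distance of any of bottle, beaker from where it was at the start of the episode above 0.015 m or angle between any of bottle, beaker's own z axis and vertical above 0.3 rad).
It also fails if it takes over 72 s, if anything falls off the work surface, if the arm or the gripper's body presses on something with over 40 N, if the wrist force passes 120 N, or if a joint passes its speed limit or range.

## Robot

A 7-joint arm with a two-finger parallel gripper is mounted at the origin on a cart in front of the work surface, level with it; the furniture and walls round the work are solid. World frame = base frame: x ahead of the robot, y to its left, z up, the work surface at z = 0. Lengths are in m, angles in rad, forces in N, time in s.
With the tool pointing down it reaches from about 0.4 to 0.85 m from the base axis. Payload 10.4 kg.
Tool frame: the origin (TCP) lies between the finger pads; the fingertips stand ahead of it and the grasp point (between the pads) lies 3 mm ahead of it (r.tips_ahead is the z of the fingertips in the tool frame, in m); z points along the fingers, y is the line along which they close (so a half turn about z gives the same grasp; the last joint's range is limited). The gripper opens to 87 mm and grips with 3 to 60 N. Pads are 19 mm wide; open, the fingers measure 117 mm over their backs; the gripper's body (75 mm by 190 mm) begins 51 mm behind the grasp point.
Start: joints at [-1.353, 0.332, -0.065, 1.46, 0.022, 1.35, -0.088], TCP at [0.149, 0.607, 0.245] pointing down, gripper open.
Joint ranges: [-2.6, 2.6], [-0.5, 2.12], [-1.47, 1.34], [0.16, 2.42], [-1.27, 4.41], [0.06, 2.06], [-2.6, 2.6]. Speed limits (rad/s): [2.22, 2.22, 2.79, 2.79, 3.14, 3.14, 3.14].

## Interface

Orientations are given as a unit quaternion [x, y, z, w].
In Python, from bench import telemetry, camera, get_calibration, r gives the robot as it stands.
- The arm moves only by the tool drive_tool, never from a script. Its argument "series" is one flat list of numbers, 7 for each row, row after row: the turn, a rotation vector about the tool's x, y, z in units of 5 degrees (1.0 is 5 degrees), then the shift along the tool's x, y, z in units of 40 mm (1.0 is 40 mm), then the opening, from -1 (shut) to 1 (fully open). A call has 1 to 10 rows; each row is the pose to reach, as a shift and turn from the pose commanded when the call began, along the tool's axes at that moment; what a row does not reach only later rows make up. A row lasts 1/12 s, in which the tool goes at most 41.7 mm and 7.16 degrees, less where a joint would pass 70% of its speed; a pose out of reach is approached as far as the arm can. A call with a gripper value outside its range is refused whole. The fingers move at their own pace and stop on an object; "grip_force" is the grip in N (left out, the last holds). Time passes only in rows, so rows that repeat a pose let the fingers close. It gives the time, the measured TCP pose, the force, the opening and the grip force at its end, in the units of the state.
- telemetry.read_state(): the state, without advancing time (a new reading comes with each control period).
- camera(name): name is "scene" or "top" or "wrist"; returns the picture (400x640x3 uint8, red, green, blue); there is no depth.
- get_calibration(name): a dict with "fovy" (degrees; the focal length in pixels is half the picture's height over the tangent of half this angle, whatever the lens; pixels are square), "cx", "cy" (the principal point, pixels), "xyz" and "rotation" of the camera in the world. Camera axes: x right, y up, looking along -z (the intrinsics and any distortion apply to the point x, -y, -z); pixel columns grow to the right and rows downward; lengths in m; the calibration is good to about 2 mm. The wrist camera is an equidistant fisheye: a pixel r from the principal point sees the ray r / f radians off the axis. A picture is of the moment at which its call begins: read the wrist's pose just before it. get_calibration takes no time and is no camera call; for the wrist camera it gives the pose at the moment of the call.
- r.close_job(): hands the job in; it is judged then, once.
The state is a dict: "time": time; "joint_positions": joint angles; "joint_vel": joint speeds; "joint_torque": joint torques, N m; "ee_pos": TCP position; "eef_rot": TCP orientation; "ft_force": force on the tool from outside, world axes, zero at the start; "torque": the same for the moment, N m; "width": finger opening in m; "grip_force": force on a finger pad.
Only numpy, scipy, OpenCV 4.12 (cv2) and the standard library are available. Lean on these libraries where they do the work, as an engineer would, in place of code of your own. Each camera call takes 0.05 s, during which the arm holds its last target. There are 200 camera calls.

## Working session

There is one attempt and no reset: what is moved stays moved. The work goes in short steps, Python scripts to look and compute and a tool call to move; the robot and the scene stay as the last step left them, time stands still between calls to the robot, and variables do not carry over. Pictures are saved under pics/ and viewed, at most 10 in all, crops included, and the job is handed in when it is done.

Besides the shell and the picture viewer there is one more tool, called as name(argument=value, ...), one argument or row to a line, values as JSON. drive_tool: Moves the arm, as the interface text tells. Its arguments: {"type":"object","properties":{"series":{"type":"array"},"grip_force":{"type":"number"}},"required":["series"]}

```bash
mkdir -p pics; ls; cat > h.py <<'E'
import numpy as np, cv2
from bench import telemetry, camera, get_calibration, r
def snap(n,fn=None):
    c=get_calibration(n); im=camera(n)
    if fn: cv2.imwrite('pics/'+fn,im[:,:,::-1])
    return c,im
def rot(c):
    R=np.array(c['rotation'],float)
    if R.size==9: return R.reshape(3,3)
    from scipy.spatial.transform import Rotation
    return Rotation.from_quat(R).as_matrix()
def px2pt(c,u,v,z,fish=False):
    f=200/np.tan(np.radians(c['fovy'])/2)
    a=np.array([u-c['cx'],v-c['cy']])
    if fish:
        rr=np.hypot(*a); t=rr/f; a=a/max(rr,1e-9)
        d=np.array([a[0]*np.sin(t),-a[1]*np.sin(t),-np.cos(t)])
    else: d=np.array([a[0]/f,-a[1]/f,-1])
    d=rot(c)@d; p=np.array(c['xyz'])
    return p+d*(z-p[2])/d[2]
E
python3 - <<'E'
from h import *
for n in('top','scene'):
    c,im=snap(n,n+'0.png'); print(n,c)
s=telemetry.read_state(); print(s, r.tips_ahead)
E
```

```text
pics
top {'fovy': 43.917111711544926, 'cx': 318.535244812888, 'cy': 197.43931786395024, 'xyz': array([0.3999667 , 0.18164777, 1.01843661]), 'rotation': array([-0.05831533,  0.03509006,  0.70921703, -0.70169739])}
scene {'fovy': 55.6501326482696, 'cx': 321.6959369652524, 'cy': 199.61351627733268, 'xyz': array([0.24259493, 0.66199781, 0.72214662]), 'rotation': array([-0.0987973 ,  0.340214  ,  0.90133559, -0.24917398])}
{'time': 0.1, 'joint_positions': array([-1.35263107,  0.33278706, -0.06468129,  1.46083765,  0.0215928 ,
        1.34989851, -0.08847074]), 'joint_vel': array([-8.35583195e-05, -2.51460763e-03, -3.22921584e-05, -8.01110679e-04,
        8.83410155e-04, -3.11437569e-04,  2.26367731e-03]), 'joint_torque': array([ 8.01752340e-04, -6.24548793e+01,  2.40345503e-02, -3.90711808e+01,
       -6.16313308e-02,  3.67171294e-02,  5.54238136e-05]), 'ee_pos': array([0.14896507, 0.60666884, 0.24385633]), 'eef_rot': array([ 1.20077760e-01,  9.92764297e-01, -6.16024228e-04, -4.69893027e-05]), 'ft_force': array([-0.06952662, -0.12990979, -0.14100263]), 'torque': array([ 0.01769087, -0.01533456, -0.00580051]), 'grip_force': 0.0, 'width': 0.08683740910345882} 0.022
```

View pics/top0.png

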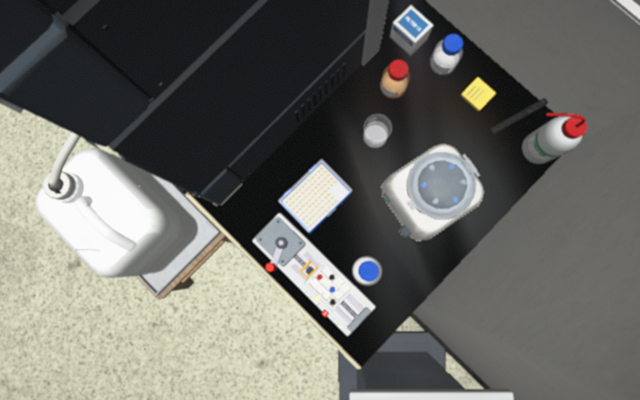

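View pics/scene0.png

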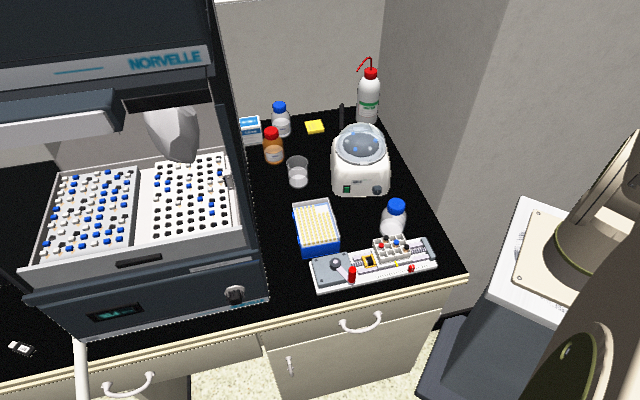

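Top view: hub about (281,243), handle (270,267), tip box round (315,195), clip red (325,314), bottle cap (368,271), beaker (376,130). I'll zoom in and compute coordinates.

```bash
python3 - <<'E'
from h import *
c=get_calibration('top'); im=cv2.imread('pics/top0.png')
for n,u,v,z in[('hub',281,243,.051),('handle',270,267,.088),('clip',325,314,.034),('cap',368,271,.105),('beaker',376,130,.07),
 ('boxA',322,159,.062),('boxB',352,190,.062),('boxC',312,232,.062),('boxD',279,197,.062),('gearL',252,238,.034),('gearT',277,213,.034),('bedend',376,305,.014),('bedend2',350,335,.014)]:
    print(n,px2pt(c,u,v,z).round(3))
cv2.imwrite('pics/z0.png',cv2.resize(im[145:345,240:400],None,fx=3.75/1.25,fy=3,interpolation=cv2.INTER_CUBIC))
E
```

```text
hub [0.44  0.287 0.051]
handle [0.394 0.303 0.088]
clip [0.303 0.203 0.034]
cap [0.386 0.122 0.105]
beaker [0.658 0.099 0.07 ]
boxA [0.604 0.205 0.062]
boxB [0.541 0.147 0.062]
boxC [0.46  0.226 0.062]
boxD [0.529 0.29  0.062]
gearL [0.451 0.347 0.034]
gearT [0.501 0.297 0.034]
bedend [0.318 0.102 0.014]
bedend2 [0.26  0.155 0.014]
```

View pics/z0.png

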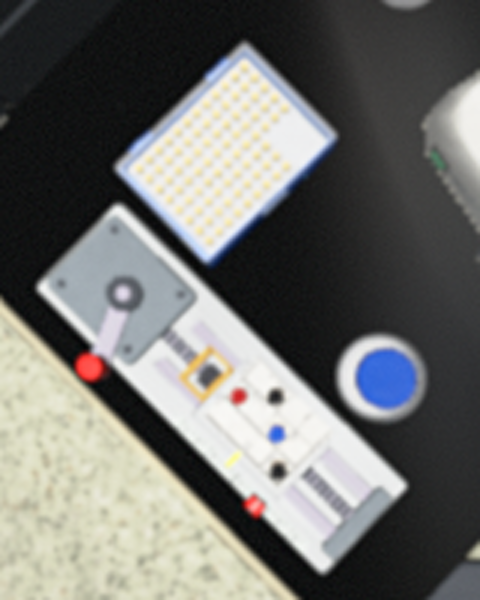

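drive_tool(
  series=[0, 0, 0.6, -0.4, -0.3, 0, -0.1, 0, 0, 1.2, -1.2, -0.8, 0, -0.1, 0, 0, 1.8, -2, -1.3, 0, -0.1, 0, 0, 2.4, -2.8, -1.8, 0, -0.1, 0, 0, 3, -3.6, -2.3, 0, -0.1, 0, 0, 3.6, -4.4, -2.8, 0, -0.1, 0, 0, 4.2, -5.2, -3.3, 0, -0.1, 0, 0, 4.8, -6, -3.9, 0, -0.1, 0, 0, 5.4, -6.6, -4.3, 0, -0.1, 0, 0, 6, -7, -4.5, 0, -0.1],
)

```text
time: 0.93
ee_pos: [0.3803, 0.362, 0.2445]
eef_rot: [0.376, 0.927, -0.0, 0.0]
ft_force: [0.9, 0.3, -0.2]
width: 0.0401
grip_force: 0.0
```

```bash
cat >> h.py <<'E'
from scipy.spatial.transform import Rotation as Ro
def to_units(target):  # world TCP target -> tool shift in units of 40 mm
    s=telemetry.read_state(); R=Ro.from_quat(s['eef_rot']).as_matrix()
    print('t',s['time'],'ee',s['ee_pos'].round(4),'tooly ang',np.degrees(np.arctan2(R[1,1],R[0,1])).round(2),'tilt',R[:,2].round(3),'F',s['ft_force'].round(1),'w',s['width'].round(3),'q',s['joint_positions'].round(2))
    print('units',(R.T@(np.array(target)-s['ee_pos'])/.04).round(2))
E
python3 - <<'E'
from h import *
to_units([.477,.259,.15])
c,im=snap('wrist','w1.png')
c=get_calibration('top')
p=px2pt(c,240+233/3,145+459/3,.034);k=px2pt(c,240+255/3,145+505/3,.034)
print(p,k,np.linalg.norm(p-k),np.degrees(np.arctan2(*(p-k)[1::-1])))
E
```

```text
Traceback (most recent call last):
  File "h.py", line 24, in to_units
    print('t',s['time'],'ee',s['ee_pos'].round(4),'tooly ang',np.degrees(np.arctan2(R[1,1],R[0,1])).round(2),'tilt',R[:,2].round(3),'F',s['ft_force'].round(1),'w',s['width'].round(3),'q',s['joint_positions'].round(2))
                                                                                                                                                                   ^^^^^^^^^^^^^^^^
AttributeError: 'float' object has no attribute 'round'
```

```bash
sed -i "s/s\['width'\].round(3)/round(s['width'],3)/" h.py
python3 - <<'E'
from h import *
to_units([.477,.259,.15])
c,im=snap('wrist','w1.png'); print(c)
c=get_calibration('top')
p=px2pt(c,240+233/3,145+459/3,.034);k=px2pt(c,240+255/3,145+505/3,.034)
print(p,k,np.linalg.norm(p-k),np.degrees(np.arctan2(*(p-k)[1::-1])))
E
```

```text
t 0.9333 ee [0.3803 0.362  0.2445] tooly ang 45.81 tilt [ 0.    -0.001 -1.   ] F [ 0.9  0.3 -0.2] w 0.04 q [-1.02  0.11  0.19  1.73 -0.02  1.3  -0.03]
units [-3.53 -0.16  2.37]
{'fovy': 65.70646984690485, 'cx': 317.78160175526284, 'cy': 197.52362820477543, 'xyz': array([0.32031804, 0.42228766, 0.38621959]), 'rotation': array([-0.141842  , -0.05928753,  0.38463461,  0.91017693])}
[0.33323219 0.21687666 0.034     ] [0.30389443 0.20286718 0.034     ] 0.03251107746468778 25.525589339348723
```

View pics/w1.png

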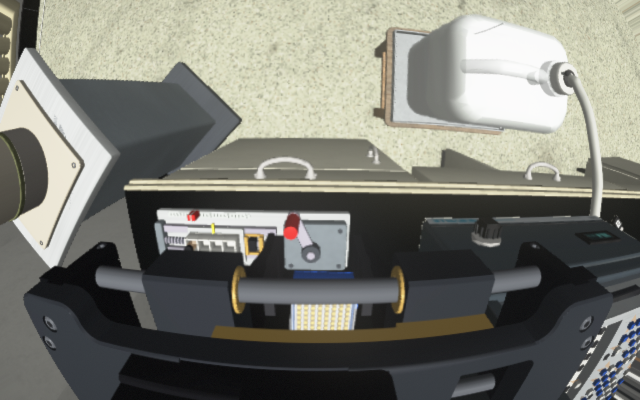

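The wrist view shows the hub at about (311,254), the handle top at (291,222), gear head corners (350,221), (350,269), (286,269), pointer (213,229) and clip (193,216). I'll cross-check these against the top view.

```bash
python3 - <<'E'
from h import *
im=cv2.imread('pics/w1.png')
c,_=snap('wrist')
for n,u,v,z in[('hub',311,254,.051),('handle',291,220,.088),('g1',350,221,.034),('g2',350,269,.034),('g3',286,269,.034),('ptr',213,229,.034),('clip',193,216,.034),('bedFL',159,211,.014),('bedFR',349,213,.014),('boxL',292,273,.062),('boxR',354,273,.062)]:
    print(n,px2pt(c,u,v,z,True).round(4))
cv2.imwrite('pics/z1.png',cv2.resize(im[190:350,140:380],None,fx=3.3,fy=3.3,interpolation=cv2.INTER_CUBIC))
E
```

```text
hub [0.4446 0.2894 0.051 ]
handle [0.3883 0.3174 0.088 ]
g1 [0.4521 0.3492 0.034 ]
g2 [0.503  0.3031 0.034 ]
g3 [0.4438 0.2429 0.034 ]
ptr [0.3381 0.216  0.034 ]
clip [0.3074 0.2099 0.034 ]
bedFL [0.2645 0.1644 0.014 ]
bedFR [0.4503 0.3517 0.014 ]
boxL [0.4431 0.2582 0.062 ]
boxR [0.4965 0.3121 0.062 ]
```

View pics/z1.png

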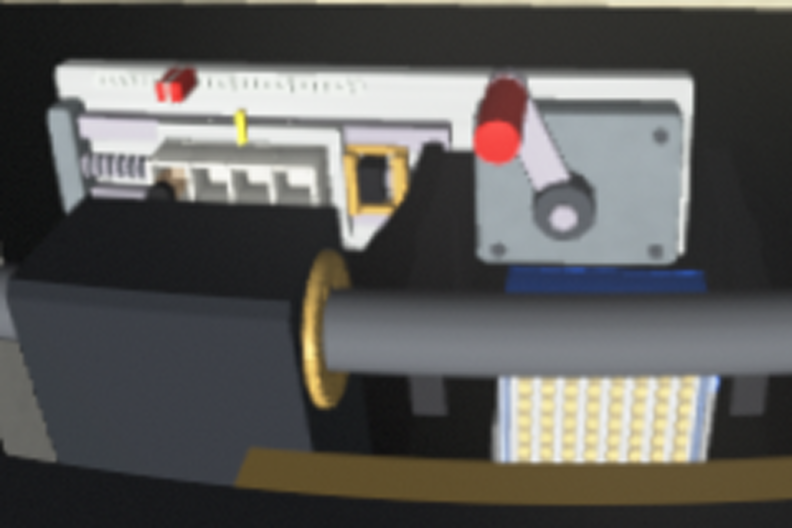

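drive_tool(
  series=[0, 0, 0, -0.8, 0, 0, -0.1, 0, 0, 0, -1.6, 0, 0, -0.1, 0, 0, 0, -2.4, 0, 0, -0.1, 0, 0, 0, -3.0, -0.05, 0.3, -0.1, 0, 0, 0, -3.25, -0.05, 1.0, -0.1, 0, 0, 0, -3.25, -0.05, 1.7, -0.1, 0, 0, 0, -3.25, -0.05, 2.4, -0.1, 0, 0, 0, -3.25, -0.05, 2.9, -0.1, 0, 0, 0, -3.25, -0.05, 3.1, -0.1, 0, 0, 0, -3.25, -0.05, 3.1, -0.1],
)

```text
time: 1.87
ee_pos: [0.4688, 0.2747, 0.1186]
eef_rot: [0.372, 0.928, -0.001, -0.001]
ft_force: [-0.5, -0.7, 0.3]
width: 0.0392
grip_force: 0.0
```

```bash
python3 - <<'E'
from h import *
to_units([.472,.270,.064])
c,im=snap('wrist'); c2,t=snap('top')
s=cv2.resize(im[180:380,200:460],(780,600))
cv2.imwrite('pics/a1.png',s[:,:,::-1])
E
```

```text
t 1.8667 ee [0.4688 0.2747 0.1186] tooly ang 46.33 tilt [-0.003 -0.002 -1.   ] F [-0.5 -0.7  0.3] w 0.039 q [-0.86  0.27  0.28  1.84 -0.08  1.05  0.26]
units [-0.14 -0.03  1.36]
```

View pics/a1.png

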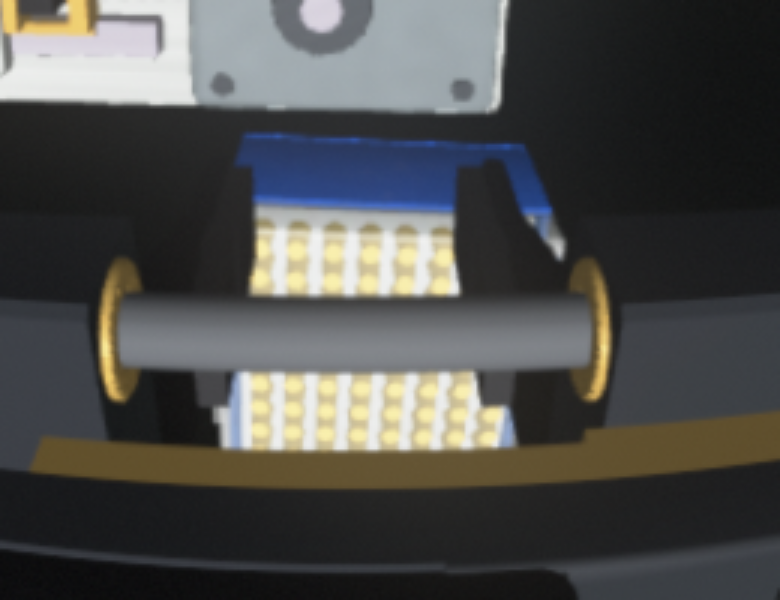

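Fingertips at about (280,235) and (362,233) in the picture; the lower edge of the box's near end runs from (280,225) to (375,229). I'll convert both into the stage frame.

```bash
python3 - <<'E'
from h import *
c=get_calibration('wrist')
H=np.array([.442,.288]);a=np.radians(45.8);ex=np.array([np.cos(a),np.sin(a)]);ey=np.array([-ex[1],ex[0]])
for n,u,v,z in[('hub',200+322/3,180+10/3,.051),('near0L',280,225,.0),('near0R',375,229,0),('topL',200+240/3,180+205/3,.062),('topR',200+550/3,180+212/3,.062),('tipL',280,235,.097),('tipR',362,233,.097),('gearR',200+500/3,180+108/3,.014)]:
    p=px2pt(c,u,v,z,True)[:2]-H; print(n,(p@ex).round(4),(p@ey).round(4))
p=telemetry.read_state()['ee_pos'][:2]-H;print(p@ex,p@ey)
E
```

```text
hub 0.0042 -0.0015
near0L -0.0229 -0.0551
near0R 0.0656 -0.0586
topL -0.0156 -0.0476
topR 0.0605 -0.0493
tipL -0.0106 -0.0208
tipR 0.0379 -0.0191
gearR 0.0544 -0.0402
0.010660698731167602 -0.029432328621071834
```

drive_tool(
  series=[0, 0, 0, 0, 0, 0.3, -0.1, 0, 0, 0, 0, 0, 0.6, -0.1, 0, 0, 0, 0, 0, 0.9, -0.1, 0, 0, 0, 0, 0, 1.15, -0.1, 0, 0, 0, 0, 0, 1.3, -0.1, 0, 0, 0, 0, 0, 1.35, -0.1, 0, 0, 0, 0, 0, 1.35, -0.1, 0, 0, 0, -0.1, 0, 1.35, -0.1, 0, 0, 0, -0.2, 0, 1.35, -0.1, 0, 0, 0, -0.3, 0, 1.35, -0.1],
)

```text
time: 2.8
ee_pos: [0.4798, 0.2655, 0.0671]
eef_rot: [0.373, 0.928, 0.0, 0.0]
ft_force: [-1.4, 0.2, 0.6]
width: 0.0391
grip_force: 0.8
```

drive_tool(
  series=[0, 0, 0, -0.1, 0, 0, -0.1, 0, 0, 0, -0.22, 0, 0, -0.1, 0, 0, 0, -0.34, 0, 0, -0.1, 0, 0, 0, -0.46, 0, 0, -0.1, 0, 0, 0, -0.58, 0, 0, -0.1, 0, 0, 0, -0.7, 0, 0, -0.1, 0, 0, 0, -0.82, 0, 0, -0.1, 0, 0, 0, -0.94, 0, 0, -0.1, 0, 0, 0, -1.06, 0, 0, -0.1, 0, 0, 0, -1.15, 0, 0, -0.1],
)

```text
time: 3.63
ee_pos: [0.5128, 0.2333, 0.0665]
eef_rot: [0.373, 0.928, -0.0, 0.0]
ft_force: [-1.0, 0.9, 1.3]
width: 0.0387
grip_force: 1.0
```

```bash
python3 - <<'E'
from h import *
to_units([.472,.270,.064])
H=np.array([.443,.289]);a=np.radians(45.8);ex=np.array([np.cos(a),np.sin(a)]);ey=np.array([-ex[1],ex[0]])
p=telemetry.read_state()['ee_pos'][:2]-H;print(p@ex,p@ey)
c,im=snap('top'); cv2.imwrite('pics/t2.png',cv2.resize(im[100:350,220:420],(640,800))[:600,:,::-1])
E
```

```text
t 3.6333 ee [0.5128 0.2333 0.0665] tooly ang 46.19 tilt [ 0. -0. -1.] F [-1.   0.9  1.3] w 0.039 q [-0.76  0.37  0.3   1.83 -0.13  0.96  0.4 ]
units [ 1.37 -0.04  0.06]
0.008760673983529203 -0.08883725205279307
```

View pics/t2.png

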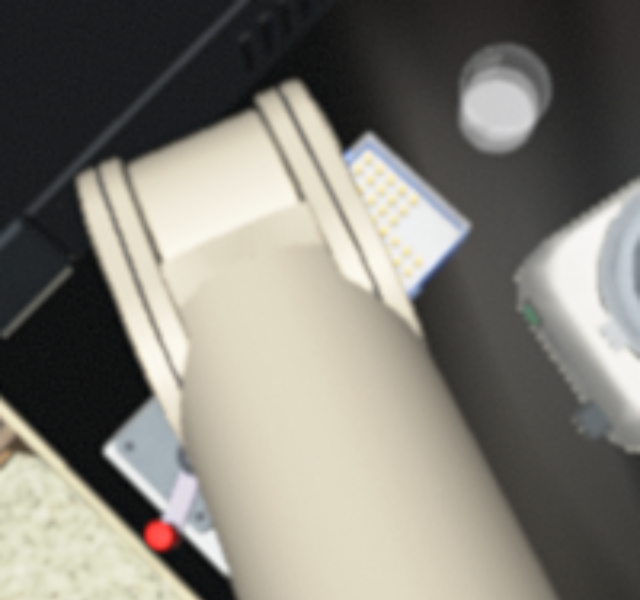

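drive_tool(
  series=[0, 0, 0, 0.15, 0, 0, -0.1, 0, 0, 0, 0.3, 0, 0, -0.1, 0, 0, 0, 0.4, 0, -0.3, -0.1, 0, 0, 0, 0.6, 0, -0.9, -0.1, 0, 0, -1.3, 1.0, 0, -1.6, 0, 0, 0, -2.6, 1.6, 0, -2.3, 0, 0, 0, -3.9, 2.3, 0, -2.8, 0, 0, 0, -5.2, 2.8, 0, -3, 0, 0, 0, -6.5, 3.0, -0.3, -3, 0, 0, 0, -7.8, 3.2, -0.6, -3, 0],
)

```text
time: 4.52
ee_pos: [0.4021, 0.3068, 0.1883]
eef_rot: [0.038, 0.999, 0.001, 0.001]
ft_force: [0.8, -0.2, -0.0]
width: 0.0431
grip_force: 0.0
```

```bash
cat >> h.py <<'E'
H=np.array([.443,.289]);a_=np.radians(45.8);ex=np.array([np.cos(a_),np.sin(a_)]);ey=np.array([-ex[1],ex[0]])
def st(p): q=np.array(p)[:2]-H; return np.round([q@ex,q@ey],4)
E
python3 - <<'E'
from h import *
c=get_calibration('top')
for u,v in((335,141.3),(366.9,170.3)): print('far',st(px2pt(c,u,v,.062)))
print('handle',px2pt(c,220+160/3.2,100+535/3.2,.088))
to_units([.394,.303,.2])
E
```

```text
far [ 0.0577 -0.2169]
far [-0.0276 -0.2174]
handle [0.39387615 0.30341175 0.088     ]
t 4.5167 ee [0.4021 0.3068 0.1883] tooly ang 85.69 tilt [ 0.002  0.002 -1.   ] F [ 0.8 -0.2 -0. ] w 0.043 q [-0.89  0.11  0.16  1.86 -0.02  1.18  0.77]
units [ 0.19 -0.11 -0.29]
```

drive_tool(
  series=[0, 0, -1.3, 0.1, -0.1, 0, 0, 0, 0, -2.6, 0.1, -0.1, 0, 0, 0, 0, -3.9, 0.1, -0.1, 0, 0, 0, 0, -5.2, 0.1, -0.1, 0, 0, 0, 0, -6.5, 0.1, -0.1, 0, 0, 0, 0, -7.8, 0.1, -0.1, 0, 0, 0, 0, -9.1, 0.1, -0.1, 0, 0, 0, 0, -10.1, 0.1, -0.1, 0, 0, 0, 0, -10.1, 0.1, -0.1, 0, 0, 0, 0, -10.1, 0.1, -0.1, 0, 0],
)

```text
time: 5.35
ee_pos: [0.3987, 0.3017, 0.1872]
eef_rot: [-0.387, 0.922, 0.0, 0.0]
ft_force: [-0.3, -0.5, 0.3]
width: 0.0434
grip_force: 0.0
```

```bash
cat >> h.py <<'E'
def blobs(im,lo,hi,amin=15):
    m=cv2.inRange(cv2.cvtColor(im,cv2.COLOR_RGB2HSV),lo,hi)
    n,l,s,ce=cv2.connectedComponentsWithStats(m)
    return [(s[i].tolist(),ce[i].round(1).tolist()) for i in range(1,n) if s[i,4]>=amin]
E
python3 - <<'E'
from h import *
to_units([.394,.303,.09])
c,im=snap('wrist','w3.png')
print('red',blobs(im,(0,150,90),(6,255,255)))
print('yel',blobs(im,(26,150,120),(34,255,255),6))
E
```

```text
t 5.35 ee [0.3987 0.3017 0.1872] tooly ang 135.57 tilt [ 0.001  0.    -1.   ] F [-0.3 -0.5  0.3] w 0.043 q [-0.85  0.1   0.12  1.87 -0.01  1.18  1.64]
units [0.06 0.11 2.43]
red [([313, 44, 9, 4, 26], [317.4, 45.9]), ([313, 52, 9, 4, 34], [317.0, 53.4]), ([259, 105, 10, 10, 78], [263.1, 109.5]), ([316, 199, 18, 18, 259], [324.4, 207.0]), ([0, 249, 20, 27, 324], [7.8, 262.3])]
yel []
```

View pics/w3.png

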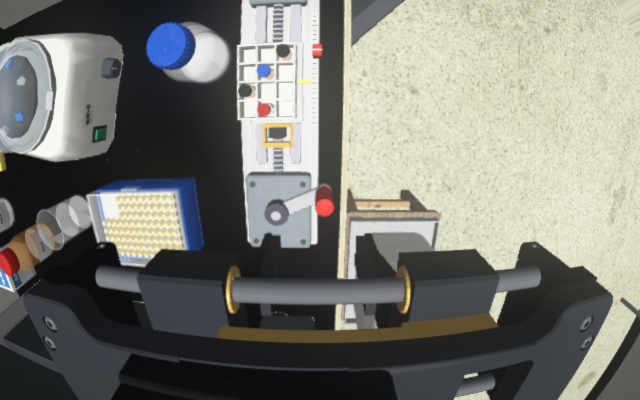

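This wrist view has it all: hub (276,214), handle top (325,208), pointer (305,82), clip line (317,49), nut (277,132), and the tip box well clear to the left.

```bash
cat >> h.py <<'E'
def meas():
    c=get_calibration('wrist'); im=camera('wrist')
    hsv=cv2.cvtColor(im,cv2.COLOR_RGB2HSV)
    red=blobs(im,(0,130,90),(8,255,255)); yel=blobs(im,(25,90,120),(35,255,255),5)
    return c,im,red,yel
E
python3 - <<'E'
from h import *
c,im,red,yel=meas()
print(yel)
print([ (n,px2pt(c,u,v,z,True).round(4)[:2],st(px2pt(c,u,v,z,True))) for n,u,v,z in(('hub',276,214,.051),('handle',324.4,207,.088),('ptr',305,82,.034),('clip',317.2,49.7,.034),('boxnr',202,240,0),('boxnf',195,180,.0))])
print(im[40:60,317].tolist()); print(im[82,292:316].tolist())
E
```

```text
[([297, 80, 14, 3, 29], [303.4, 81.4]), ([0, 153, 4, 19, 56], [1.1, 162.8]), ([227, 294, 2, 3, 6], [227.5, 295.0]), ([227, 298, 2, 3, 5], [227.6, 299.0])]
[('hub', array([0.4424, 0.2902]), array([0.0004, 0.0013])), ('handle', array([0.3956, 0.3078]), array([-0.0196,  0.0471])), ('ptr', array([0.3351, 0.2214]), array([-0.1237,  0.0302])), ('clip', array([0.3052, 0.2071]), array([-0.1548,  0.0417])), ('boxnr', array([0.5537, 0.2574]), array([ 0.0545, -0.1015])), ('boxnf', array([0.4997, 0.2036]), array([-0.0217, -0.1002]))]
[[239, 242, 238], [240, 243, 238], [239, 241, 236], [231, 219, 211], [231, 137, 131], [248, 99, 93], [252, 101, 94], [252, 109, 102], [249, 168, 160], [245, 228, 222], [249, 179, 171], [251, 117, 110], [252, 102, 95], [251, 99, 93], [243, 91, 85], [204, 79, 73], [128, 71, 66], [122, 83, 78], [183, 160, 154], [236, 238, 233]]
[[197, 197, 189], [227, 226, 221], [239, 239, 234], [174, 173, 163], [186, 186, 143], [242, 242, 141], [251, 251, 139], [252, 252, 139], [252, 252, 139], [252, 251, 139], [251, 251, 135], [252, 251, 139], [253, 253, 145], [253, 253, 147], [253, 253, 143], [252, 252, 135], [252, 252, 134], [252, 252, 134], [251, 251, 141], [241, 241, 187], [229, 230, 218], [227, 230, 224], [225, 228, 223], [227, 231, 225]]
```

drive_tool(
  series=[0, 0, 0, -0.04, 0.15, 0.5, 0, 0, 0, 0, -0.04, 0.15, 1.2, 0, 0, 0, 0, -0.04, 0.15, 1.9, 0, 0, 0, 0, -0.04, 0.15, 2.4, 0, 0, 0, 0, -0.04, 0.15, 2.75, 0, 0, 0, 0, -0.04, 0.15, 2.75, 0, 0, 0, 0, -0.04, 0.15, 2.75, -0.5, 0, 0, 0, -0.04, 0.15, 2.75, -1, 0, 0, 0, -0.04, 0.15, 2.75, -1, 0, 0, 0, -0.04, 0.15, 2.75, -1],
  grip_force=10,
)

```text
time: 6.28
ee_pos: [0.3964, 0.3073, 0.0777]
eef_rot: [-0.388, 0.922, 0.0, 0.001]
ft_force: [-0.1, 0.0, 0.2]
width: 0.0247
grip_force: 0.0
```

```bash
cat >> h.py <<'E'
C=np.array([.4427,.2893])
def arc(t0,d,n,Rr=.05):  # rows along the circle from angle t0 by n steps of d degrees
    s=telemetry.read_state(); R=Ro.from_quat(s['eef_rot']).as_matrix()
    p0=C+Rr*np.array([np.cos(np.radians(t0)),np.sin(np.radians(t0))]); o=[]
    for i in range(1,n+1):
        t=np.radians(t0+d*i); p=C+Rr*np.array([np.cos(t),np.sin(t)])
        o.append((R.T@np.r_[p-p0,0]/.04)[:2].round(2).tolist())
    print(t0,'->',t0+d*n,o)
def show():
    to_units(np.r_[C,.077]); p=telemetry.read_state()['ee_pos'][:2]-C
    print('r',np.hypot(*p).round(4),'ang',np.degrees(np.arctan2(p[1],p[0])).round(2))
    c,im,red,yel=meas(); print(red,yel); return c,im
E
python3 - <<'E'
from h import *
show(); arc(159.5,12,10); arc(279.5,12,10); arc(39.5,12,10)
E
```

```text
t 6.2833 ee [0.3964 0.3073 0.0777] tooly ang 135.68 tilt [ 0.001  0.001 -1.   ] F [-0.1  0.   0.2] w 0.025 q [-0.85  0.23  0.11  1.97 -0.03  0.94  1.64]
units [-0.49 -1.14  0.02]
r 0.0497 ang 158.74
[([301, 8, 14, 6, 81], [307.6, 10.6]), ([300, 18, 15, 8, 114], [307.1, 21.4]), ([205, 101, 20, 22, 346], [214.6, 111.6]), ([302, 232, 32, 48, 1187], [317.3, 257.6])] [([275, 63, 22, 6, 103], [285.9, 65.2]), ([259, 297, 2, 3, 5], [259.4, 298.2])]
159.5 -> 279.5 [[0.23, -0.13], [0.42, -0.3], [0.58, -0.52], [0.68, -0.75], [0.74, -1.01], [0.74, -1.27], [0.69, -1.53], [0.58, -1.77], [0.43, -1.98], [0.23, -2.15]]
279.5 -> 399.5 [[-0.23, -0.13], [-0.47, -0.21], [-0.73, -0.24], [-0.99, -0.21], [-1.24, -0.13], [-1.47, -0.0], [-1.66, 0.17], [-1.82, 0.38], [-1.93, 0.62], [-1.98, 0.87]]
39.5 -> 159.5 [[-0.0, 0.26], [0.05, 0.52], [0.16, 0.76], [0.31, 0.97], [0.5, 1.14], [0.73, 1.27], [0.98, 1.36], [1.24, 1.38], [1.5, 1.36], [1.75, 1.28]]
```

drive_tool(
  series=[0, 0, 0, 0, 0, 0, -1, 0, 0, 0, 0, 0, 0, -1, 0, 0, 0, 0, 0, 0, -1, 0, 0, 0, 0, 0, 0, -1, 0, 0, 0, 0, 0, 0, -1, 0, 0, 0, 0, 0, 0, -1],
)

```text
time: 6.83
ee_pos: [0.3964, 0.307, 0.0772]
eef_rot: [-0.388, 0.922, 0.0, 0.001]
ft_force: [0.8, -1.8, 7.0]
width: 0.0159
grip_force: 10.0
```

drive_tool(
  series=[0, 0, 0, 0.23, -0.13, 0, -1, 0, 0, 0, 0.42, -0.3, 0, -1, 0, 0, 0, 0.58, -0.52, 0, -1, 0, 0, 0, 0.68, -0.75, 0, -1, 0, 0, 0, 0.74, -1.01, 0, -1, 0, 0, 0, 0.74, -1.27, 0, -1, 0, 0, 0, 0.69, -1.53, 0, -1, 0, 0, 0, 0.58, -1.77, 0, -1, 0, 0, 0, 0.43, -1.98, 0, -1, 0, 0, 0, 0.23, -2.15, 0, -1],
)

```text
time: 7.67
ee_pos: [0.4498, 0.2395, 0.076]
eef_rot: [-0.388, 0.921, 0.0, -0.002]
ft_force: [-4.1, 1.2, 2.9]
width: 0.0155
grip_force: 10.0
```

```bash
python3 - <<'E'
from h import *
show()
E
```

```text
t 7.6667 ee [0.4498 0.2395 0.076 ] tooly ang 135.71 tilt [-0.003 -0.001 -1.   ] F [-4.1  1.2  2.9] w 0.015 q [-0.73  0.25  0.17  1.95 -0.05  0.95  1.83]
units [-0.77  1.   -0.02]
r 0.0503 ang -81.9
[([440, 34, 14, 8, 85], [446.4, 37.1]), ([440, 44, 14, 9, 106], [446.2, 47.9]), ([380, 103, 21, 22, 364], [390.0, 113.8]), ([303, 235, 31, 45, 1084], [318.2, 258.8])] [([433, 72, 10, 6, 56], [437.6, 74.4]), ([274, 298, 2, 3, 5], [274.6, 299.2])]
```

drive_tool(
  series=[0, 0, 0, -0.23, -0.13, 0, -1, 0, 0, 0, -0.47, -0.21, 0, -1, 0, 0, 0, -0.73, -0.24, 0, -1, 0, 0, 0, -0.99, -0.21, 0, -1, 0, 0, 0, -1.24, -0.13, 0, -1, 0, 0, 0, -1.47, 0, 0, -1, 0, 0, 0, -1.66, 0.17, 0, -1, 0, 0, 0, -1.82, 0.38, 0, -1, 0, 0, 0, -1.93, 0.62, 0, -1, 0, 0, 0, -1.98, 0.87, 0, -1],
)

```text
time: 8.55
ee_pos: [0.4881, 0.3203, 0.0774]
eef_rot: [-0.387, 0.922, -0.002, 0.006]
ft_force: [28.9, 1.8, -7.7]
width: 0.0416
grip_force: 12.0
```

drive_tool(
  series=[0, 0, 0, 0, 0.26, 0, -1, 0, 0, 0, 0.05, 0.52, 0, -1, 0, 0, 0, 0.16, 0.76, 0, -1, 0, 0, 0, 0.31, 0.97, 0, -1, 0, 0, 0, 0.5, 1.14, 0, -1, 0, 0, 0, 0.73, 1.27, 0, -1, 0, 0, 0, 0.98, 1.36, 0, -1, 0, 0, 0, 1.24, 1.38, 0, -1, 0, 0, 0, 1.5, 1.36, 0, -1, 0, 0, 0, 1.75, 1.28, 0, -1],
)

```text
time: 9.38
ee_pos: [0.3953, 0.3073, 0.077]
eef_rot: [-0.389, 0.921, 0.001, 0.001]
ft_force: [3.6, 3.6, 1.0]
width: 0.0154
grip_force: 10.0
```

```bash
python3 - <<'E'
from h import *
c,im=show()
cv2.imwrite('pics/w4.png',cv2.resize(im[0:150,200:350],(600,600))[:,:,::-1])
for u,v in((307,16),):print(st(px2pt(c,u,v,.034,True)))
E
```

```text
t 9.3833 ee [0.3953 0.3073 0.077 ] tooly ang 135.75 tilt [ 0.001  0.002 -1.   ] F [3.6 3.6 1. ] w 0.015 q [-0.87  0.23  0.13  1.98 -0.04  0.94  1.65]
units [-0.5  -1.16 -0.  ]
r 0.0507 ang 159.17
[([299, 8, 15, 7, 84], [306.3, 11.5]), ([299, 19, 15, 8, 113], [306.1, 22.3]), ([202, 45, 21, 21, 344], [212.4, 54.5]), ([304, 238, 29, 42, 1000], [317.8, 260.1])] [([274, 15, 23, 7, 117], [285.0, 18.0]), ([274, 298, 2, 3, 6], [274.5, 299.0])]
[-0.1555  0.0419]
```

View pics/w4.png

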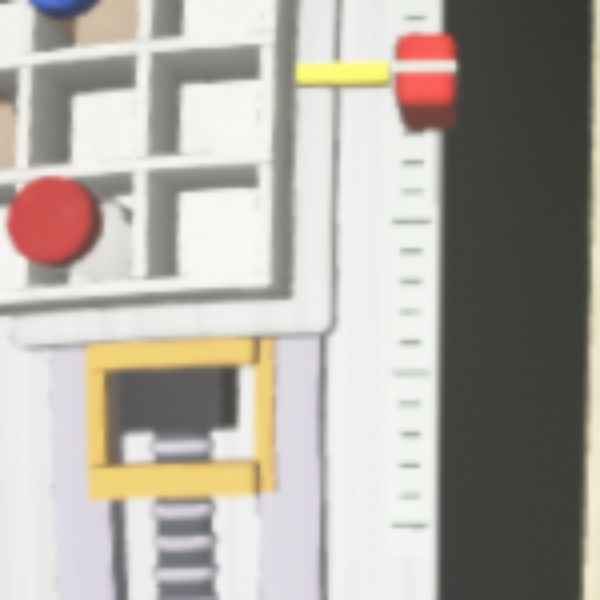

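The pointer at (285,18) is about 1 mm on the crank side of the clip's white line (306,16.9), and the nut bears on the far lug, so one turn is done. I'll go on another 108° for the overrun.

drive_tool(
  series=[0, 0, 0, 0.23, -0.13, 0, -1, 0, 0, 0, 0.42, -0.3, 0, -1, 0, 0, 0, 0.58, -0.52, 0, -1, 0, 0, 0, 0.68, -0.75, 0, -1, 0, 0, 0, 0.74, -1.01, 0, -1, 0, 0, 0, 0.74, -1.27, 0, -1, 0, 0, 0, 0.69, -1.53, 0, -1, 0, 0, 0, 0.58, -1.77, 0, -1, 0, 0, 0, 0.43, -1.98, 0, -1, 0, 0, 0, 0.43, -1.98, 0, -1],
)

```text
time: 10.27
ee_pos: [0.4401, 0.2384, 0.0758]
eef_rot: [-0.388, 0.922, -0.0, -0.001]
ft_force: [-0.3, -1.7, 1.0]
width: 0.0157
grip_force: 10.0
```

```bash
cat >> h.py <<'E'
def gap(red,yel,c):
    # clip line = midpoint between the two red parts nearest the pointer
    y=max(yel,key=lambda b:b[0][4]); tip=(y[0][0]+y[0][2]-3,y[1][1])
    rs=sorted(red,key=lambda b:abs(b[1][0]-tip[0])+abs(b[1][1]-tip[1]))[:2]
    return tip,rs
E
python3 - <<'E'
from h import *
c,im=show()
print(c['xyz'])
c0=c
for i in(0,):
  cv2.imwrite('pics/w5.png',im[:,:,::-1])
m=blobs(im,(20,60,120),(36,255,255),4);print(m)
E
```

```text
t 10.2667 ee [0.4401 0.2384 0.0758] tooly ang 135.66 tilt [-0.002 -0.001 -1.   ] F [-0.3 -1.7  1. ] w 0.016 q [-0.76  0.23  0.19  1.98 -0.05  0.94  1.83]
units [-0.96  0.84 -0.03]
r 0.051 ang -92.9
[([431, 44, 14, 8, 89], [437.6, 47.3]), ([431, 54, 14, 9, 106], [437.5, 58.2]), ([368, 58, 22, 22, 376], [378.8, 68.4]), ([303, 236, 31, 44, 1040], [318.0, 259.5])] [([423, 36, 11, 6, 61], [428.2, 38.3]), ([274, 298, 2, 3, 5], [274.6, 299.2])]
[0.38195181 0.18010699 0.21774062]
[([423, 35, 11, 7, 67], [428.0, 38.1]), ([350, 98, 49, 41, 882], [374.0, 118.8]), ([120, 259, 44, 8, 169], [141.8, 263.1]), ([165, 262, 9, 6, 38], [169.2, 265.1]), ([176, 263, 9, 6, 37], [180.2, 265.6]), ([122, 266, 4, 3, 7], [123.3, 266.9]), ([130, 267, 5, 3, 10], [132.0, 267.9]), ([140, 268, 6, 3, 12], [142.5, 268.9]), ([151, 269, 8, 3, 15], [153.7, 270.1]), ([162, 270, 8, 3, 15], [164.9, 271.1]), ([173, 271, 8, 3, 16], [175.8, 272.0]), ([273, 275, 6, 40, 167], [275.3, 295.8]), ([357, 275, 6, 40, 148], [360.2, 296.0]), ([129, 291, 24, 25, 252], [139.6, 300.7]), ([138, 295, 24, 30, 196], [149.5, 308.3]), ([143, 296, 44, 37, 751], [166.6, 315.3])]
```

```bash
python3 - <<'E'
from h import *
c=get_calibration('wrist')
p=st(px2pt(c,428.2,38.3,.034,True)); k=st(px2pt(c,437.6,52.9,.034,True)); print(p,k,p-k)
arc(267.5,-12,10)
E
```

```text
[-0.1637  0.0352] [-0.1551  0.0414] [-0.0086 -0.0062]
267.5 -> 147.5 [[0.15, 0.21], [0.26, 0.45], [0.31, 0.71], [0.31, 0.97], [0.26, 1.22], [0.15, 1.46], [-0.0, 1.67], [-0.2, 1.85], [-0.43, 1.98], [-0.67, 2.06]]
```

drive_tool(
  series=[0, 0, 0, 0.15, 0.21, 0, -1, 0, 0, 0, 0.26, 0.45, 0, -1, 0, 0, 0, 0.31, 0.71, 0, -1, 0, 0, 0, 0.31, 0.97, 0, -1, 0, 0, 0, 0.26, 1.22, 0, -1, 0, 0, 0, 0.15, 1.46, 0, -1, 0, 0, 0, 0, 1.67, 0, -1, 0, 0, 0, -0.2, 1.85, 0, -1, 0, 0, 0, -0.43, 1.98, 0, -1, 0, 0, 0, -0.67, 2.06, 0, -1],
)

```text
time: 11.15
ee_pos: [0.399, 0.3147, 0.0758]
eef_rot: [-0.388, 0.922, -0.001, -0.001]
ft_force: [1.5, -7.2, -0.1]
width: 0.0157
grip_force: 10.0
```

```bash
cat >> h.py <<'E'
def pk(c,red,yel):
    y=max(yel,key=lambda b:b[0][4]); w=[b for b in red if abs(b[1][0]-y[1][0])<45 and b[0][4]<200 and abs(b[1][1]-y[1][1])<40]
    k=np.mean([b[1] for b in w],0) if len(w)==2 else None
    print('line px',k,'ptr',y[1]); p=st(px2pt(c,*y[1],.034,True))
    if k is not None: q=st(px2pt(c,*k,.034,True)); print('gap mm',(p-q)*1e3)
E
python3 - <<'E'
from h import *
show(); c,im,red,yel=meas(); pk(c,red,yel)
for o in(30,36,42): arc(147.5,-o/5,5)
E
```

```text
t 11.15 ee [0.399  0.3147 0.0758] tooly ang 135.68 tilt [-0.002 -0.003 -1.   ] F [ 1.5 -7.2 -0.1] w 0.016 q [-0.87  0.25  0.13  1.96 -0.04  0.95  1.64]
units [-0.31 -1.22 -0.03]
r 0.0505 ang 149.86
[([295, 0, 15, 3, 44], [301.8, 1.0]), ([295, 6, 15, 14, 183], [302.3, 12.1]), ([197, 22, 21, 21, 335], [207.3, 31.6]), ([304, 240, 28, 40, 950], [317.8, 260.9])] [([270, 0, 23, 3, 58], [280.1, 0.8]), ([274, 298, 2, 3, 6], [274.5, 299.0])]
line px None ptr [274.4, 298.7]
147.5 -> 117.5 [[-0.13, 0.02], [-0.26, 0.03], [-0.39, 0.02], [-0.52, -0.0], [-0.65, -0.04]]
147.5 -> 111.5 [[-0.16, 0.02], [-0.31, 0.03], [-0.47, 0.01], [-0.62, -0.03], [-0.77, -0.08]]
147.5 -> 105.5 [[-0.18, 0.02], [-0.36, 0.02], [-0.55, -0.01], [-0.72, -0.06], [-0.88, -0.14]]
```

drive_tool(
  series=[0, 0, 0, -0.16, 0.02, 0, -1, 0, 0, 0, -0.31, 0.03, 0, -1, 0, 0, 0, -0.47, 0.01, 0, -1, 0, 0, 0, -0.62, -0.03, 0, -1, 0, 0, 0, -0.77, -0.08, 0, -1, 0, 0, 0, -0.77, -0.08, 0, -1, 0, 0, 0, -0.77, -0.08, 0, -0.2, 0, 0, 0, -0.77, -0.08, 0, -0.2, 0, 0, 0, -0.77, -0.08, 0, -0.2, 0, 0, 0, -0.77, -0.08, 0, -0.2],
)

```text
time: 12.08
ee_pos: [0.4242, 0.3363, 0.0771]
eef_rot: [-0.388, 0.921, 0.0, 0.001]
ft_force: [-0.3, -0.4, 0.3]
width: 0.0322
grip_force: 0.0
```

drive_tool(
  series=[0, 0, 0, 0, 0, -0.1, -0.2, 0, 0, 0, 0, 0, -0.3, -0.2, 0, 0, 0, 0, 0, -0.7, -0.2, 0, 0, 0, 0.4, 0, -1.2, -0.2, 0, 0, 0, 1, 0, -1.6, -0.2, 0, 0, 0, 1.6, 0, -1.8, -0.2, 0, 0, 0, 2, 0, -1.8, -0.2, 0, 0, 0, 2, 0, -1.8, -0.2, 0, 0, 0, 2, 0, -1.8, -0.2, 0, 0, 0, 2, 0, -1.8, -0.2],
)

```text
time: 12.92
ee_pos: [0.3687, 0.2791, 0.1492]
eef_rot: [-0.388, 0.921, 0.0, 0.001]
ft_force: [0.2, -0.4, 0.3]
width: 0.0349
grip_force: 0.0
```

```bash
python3 - <<'E'
from h import *
c,im=show(); c,im,red,yel=meas(); pk(c,red,yel)
h=[b for b in red if b[0][4]>200]; print('handle/vial',[(b[1],st(px2pt(c,*b[1],.088,True))) for b in h])
y=max(yel,key=lambda b:b[0][4])[1]; u,v=int(y[0]),int(y[1])
a=max(0,v-50);b=max(0,u-90)
cv2.imwrite('pics/w6.png',cv2.resize(im[a:a+150,b:b+150],(600,600),interpolation=cv2.INTER_CUBIC)[:,:,::-1]);print(a,b)
E
```

```text
t 12.9167 ee [0.3687 0.2791 0.1492] tooly ang 135.71 tilt [ 0.001  0.001 -1.   ] F [ 0.2 -0.4  0.3] w 0.035 q [-0.87  0.05  0.13  2.   -0.01  1.09  1.63]
units [-1.47 -1.15  1.81]
r 0.0747 ang -172.14
[([306, 80, 10, 5, 42], [310.5, 81.8]), ([306, 88, 10, 6, 51], [310.5, 90.1]), ([241, 113, 14, 14, 156], [247.3, 119.6]), ([0, 288, 8, 22, 101], [2.5, 300.2]), ([308, 305, 20, 14, 243], [317.6, 311.0])] [([288, 85, 16, 3, 46], [295.2, 86.0]), ([241, 295, 2, 7, 10], [241.5, 297.6])]
line px [310.55  86.05] ptr [295.0, 86.0]
gap mm [ -0.2 -12.7]
handle/vial [([317.6, 311.2], array([0.0205, 0.0472]))]
36 205
```

View pics/w6.png

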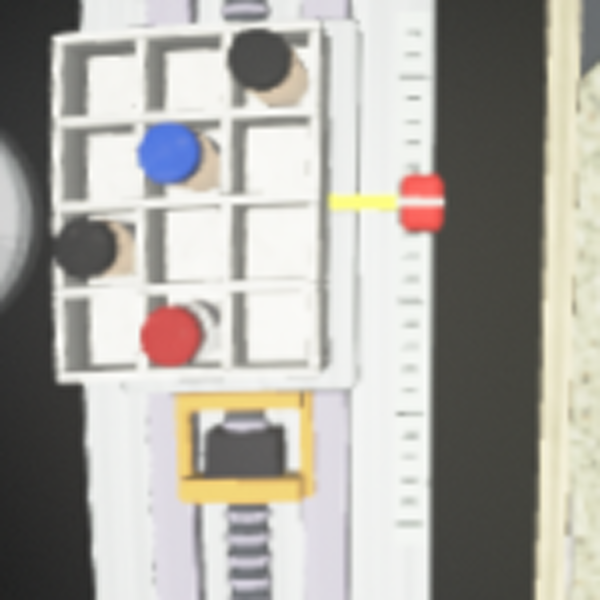

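The pointer (295,86) stands on the white line (310,86), about 0.2 mm off, and the nut bears on the lug nearer the crank. The fingers are clear, so I'm handing in.

```bash
python3 -c "
from bench import r
print(r.close_job())"
```

```text
the job is handed in; nothing more can be done
None
```

The job is handed in: the last picture shows the pointer about 0.2 mm from the clip's white line after an 8.6 mm overrun, with the nut bearing on the lug nearer the crank. The tip box's centre measured about 158 mm from the crank axis; I didn't re-measure the bottle and beaker, and the grip slipped once in the first turn (29 N) before recovering.

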